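# Hold the amber reference cuvette in the light path

### The arm

A 6-joint arm with a two-finger parallel gripper is mounted at the origin on the work surface. World frame = base frame: x ahead of the robot, y to its left, z up, the work surface at z = 0. Lengths are in m, angles in rad, forces in N, time in s.
With the tool pointing down it reaches from about 0.25 to 0.725 m from the base axis. Payload 4 kg.
Tool frame: the origin (TCP) lies on the centre line of the jaws, within the pads' length; the fingertips stand 25 mm ahead of it and the grasp point (between the pads) lies 6 mm ahead of it; z points along the fingers, y is the direction in which the jaws open and shut (so a half turn about z gives the same grasp; the last joint's range is limited). The gripper opens to 85 mm and grips with 20 to 120 N. Pads are 22 mm wide; open, the fingers measure 114 mm over their backs; the gripper's body (76 mm by 85 mm) begins 54 mm behind the grasp point. The pads swing forward as they close: fully open they stand 13 mm farther back than shut.
Start: joints at [1.316, 0.241, 0.005, 1.335, 0, 1.571], TCP at [0.126, 0.484, 0.223] pointing down, gripper open.
Joint ranges: [-2.72, 2.72], [-1.05, 1.87], [-1.09, 1.28], [-1.99, 2.15], [-1.42, 1.44], [-3.14, 3.14]. Speed limits (rad/s): [2.79, 2.79, 3.14, 3.14, 3.14, 3.14].

### API

Orientations are given as a 3x3 rotation matrix whose columns are the frame's x, y, z axes.
In Python, from bench import ctrl gives the robot as it stands.
- The arm moves only by the shell command python3 -m handwheel 'ROWS' [FORCE]. ROWS is JSON, a list of rows, each an object of numbers: "wx", "wy", "wz": the turn, a rotation vector about the tool's x, y, z in rad; "dx", "dy", "dz": the shift along the tool's x, y, z in m; "gripper": the closure, from -1 (fully open) to 1 (shut), so that 0 is half open. A call has 1 to 8 rows; each row shifts and turns the commanded pose from where the row before left it, along the tool's axes as they then stand; what a row does not reach is not made up. A row lasts 1/8 s, in which the tool goes at most 62.5 mm and 10.7 degrees, less where a joint would pass 70% of its speed; a pose out of reach is approached as far as the arm can. A call with a gripper value outside its range is refused whole. The fingers move at their own pace and stop on an object; FORCE is the grip in N (left out, the last holds). Time passes only in rows, so rows that do not move let the fingers close. It gives the time, the measured TCP pose, the force and the opening at its end, in the units of the state.
- ctrl.get_obs(): the state, without advancing time (a new reading comes with each control period).
- ctrl.snapshot(name): name is "side" or "top" or "wrist"; returns a dict with "pixels" (400x640x3 uint8, red, green, blue), "vertical_fov" (degrees; the focal length in pixels is half the picture's height over the tangent of half this angle, whatever the lens; pixels are square), "cx", "cy" (the principal point, pixels), "R" (3x3) and "t" (3): a world point X has camera coordinates R X + t. Camera axes: x right, y down, z forward; pixel columns grow to the right and rows downward; lengths in m; the calibration is good to about 2 mm. A picture is of the moment at which its call begins. There is no depth.
- ctrl.sign_off(): hands the job in, once; it reports no verdict.
Trained networks look in a picture, given as the dict that the camera call returned (one of the last four; its "shot" number tells which), for a name from the list of things; names that differ only in an ending like _2 or _b are one class to them, and where a whole thing is asked for, a point or a joint stands for the part that bears it (a point fixed in the world has none). Each returns a list of dicts, best first, with "conf" (0 to 1); they miss things now and then, are a little off and sometimes report something else, mostly with a low value. They report only what shows in the picture. A call takes as long as a camera call. They do not tell look-alikes from the thing itself.
- ctrl.outline_of(picture, thing): "pixels" (400x640 bool, what is visible of it) and "box" ([left, top, right, bottom] in pixels, round what is visible of it).
- ctrl.spot_point(picture, thing): "point" ([column, row] in pixels: a listed point, or the origin of a listed thing).
The state is a dict: "clock": time; "joint_pos": joint angles; "dq": joint speeds; "tau": joint torques, N m; "tcp_pos": TCP position; "tool_rot": TCP orientation; "wrist_force": force on the tool from outside, world axes, zero at the start; "ft_torque": the same for the moment, N m; "width": opening from 0.0 (shut) to 1.0 (fully open).
Only numpy, scipy, OpenCV 4.12 (cv2) and the standard library are available. Lean on these libraries where they do the work, as an engineer would, in place of code of your own. Each camera call takes 0.05 s, during which the arm holds its last target. There are 200 camera calls.

### The job

First slide the red-tabbed shutter on the photometer's lamp head fully open. Then take the orange-capped amber cuvette from the rack, touching only its frosted faces, never the clear ones, and hold it upright in the middle of the gap, off the instrument, with the light path running squarely through the middle of its clear faces. Finish while still holding it there, and leave the other cuvettes, the bottle and the jar alone.

Things in the scene. Friction and masses are not known exactly. Their poses are not given: they have to be found in the camera images.
- photometer: Fixed photometer: grey base 270 x 110 x 14 mm with two white heads 80 (x) x 90 (y) mm, tops at 105 mm. Origin: centre of underside. Light runs along its x, 85 mm up, from lamp head (x -125 to -45 mm) to detector head (x 45 to 125 mm, blue plate on top). The gap between them is open above and at both y sides; a yellow line on the base lies under the light path. Aperture 16 mm.
- light_path (a point): Middle of the light path: the point halfway between the two heads, 85 mm above the bench and 71 mm above the base plate; its axes are those of the photometer (x along the light).
- shutter (a joint): Sliding shutter on the lamp head, in m: about 0 to 0.008 at the start (blade covers the lamp aperture), 0.042 at the end stop = fully open. It slides along the photometer's +y direction, stays where it is left and needs about 2 N. The dark blade hangs in front of the lamp aperture, reaching to photometer x = -40 mm.
- shutter_tab (a point): Centre of the top of the shutter's red tab, 137 mm above the bench; moves with the shutter; axes as the photometer's. Tab 22 (x) x 12 (y) mm, standing 28 mm tall on a slide plate (28 mm wide in y) whose top is 109 mm above the bench, on the lamp head (head top 105 mm). It lies at photometer x = -90 mm, and at y = the shutter's joint value.
- amber_cell: Amber solid-glass cuvette, 24 x 24 x 65 mm tall with its orange cap (20 x 20 x 8 mm), about 65 to 100 g, upright in one of the rack's pockets. Origin: centre of underside; z up. Clear amber faces look along its +x and -x; white frosted faces look along its +y and -y, 24 mm apart, 22.5 mm wide, from the underside to 57 mm height.
- amber_cell_clear: The clear amber glass core of that cuvette, same origin and axes, 24 (x) x 18 (y) x 57 mm: its +x and -x sides are the clear faces, which nothing of the robot may touch.
- amber_cell_mid (a point): Middle of the amber cuvette's glass, 28.5 mm above its underside; the point that the light should pass through.
- rack: Blue fixed rack block, 60 (x) x 170 (y) x 24 mm, with a row of three square pockets at y = -50, 0 and +50 mm, 26 mm wide and 16 mm deep (pocket floor 8 mm above the bench). Origin: centre of the underside. The frosted faces of all cuvettes look across the row, along the rack's +x and -x.
- green_cell: Another cuvette of the same shape, green glass with green cap, in another pocket; leave it. Origin: centre of its underside.
- blank_cell: Another cuvette of the same shape, colourless with white cap, in another pocket; leave it. Origin: centre of its underside.
- solvent_bottle: Brown bottle with blue cap, 68 mm diameter, 150 mm tall, on the bench; leave it. Origin: centre of its underside.
- powder_jar: Small white jar with black cap, 42 mm diameter, 55 mm tall, on the bench; leave it. Origin: centre of its underside.
Things that resemble listed ones, but are neither listed nor needed, are in the scene too. Leave any black or purple look-alike of the amber_cell alone.

How it is judged:
By the outcome, as a careful person would: the job done as asked, in the order asked, and still so for the second after the job is handed in, while the arm keeps its last pose, push and grip.
It also fails if it takes over 58 s, if anything falls off the work surface, if the arm or the gripper's body presses on something with over 40 N, if the wrist force passes 120 N, or if a joint passes its speed limit or range.

## Working session

There is one attempt and no reset: what is moved stays moved. The work goes in short steps, Python scripts to look and compute and a shell command to move; the robot and the scene stay as the last step left them, time stands still between calls to the robot, and variables do not carry over. Pictures are saved under pics/ and viewed, about 8 in all and at most 12, crops included, and the job is handed in when it is done.

```bash
mkdir -p pics; ls; cat > h.py <<'E'
import numpy as np, cv2
from bench import ctrl
def f(p): return 200/np.tan(np.radians(p["vertical_fov"])/2)
def proj(p,X):
    c=np.array(p["R"])@np.array(X,float)+np.array(p["t"]); return np.array([p["cx"]+f(p)*c[0]/c[2],p["cy"]+f(p)*c[1]/c[2]])
def onz(p,uv,z):
    R=np.array(p["R"]);C=-R.T@np.array(p["t"]); d=R.T@np.array([(uv[0]-p["cx"])/f(p),(uv[1]-p["cy"])/f(p),1])
    return C+d*(z-C[2])/d[2]
def save(p,n,box=None,s=1):
    a=np.asarray(p["pixels"])[:,:,::-1]
    if box: a=a[box[1]:box[3],box[0]:box[2]]
    cv2.imwrite("pics/"+n,cv2.resize(a,None,fx=s,fy=s,interpolation=cv2.INTER_CUBIC))
E
python3 - <<'E'
from h import *
np.set_printoptions(precision=4,suppress=True)
for c in ["top","side"]:
    p=ctrl.snapshot(c); save(p,c+"1.png")
    print(c,f(p),-np.array(p["R"]).T@np.array(p["t"]),[k for k in p if k!="pixels"])
    for n,z in [("photometer",0),("light_path",.085),("shutter_tab",.137),("amber_cell",.008),("amber_cell_mid",.0365),("rack",0),("green_cell",.008),("blank_cell",.008),("solvent_bottle",0),("powder_jar",0)]:
        for d in ctrl.spot_point(p,n)[:3]: print(n,round(d["conf"],2),np.round(d["point"],1),onz(p,d["point"],z))
print(ctrl.get_obs())
E
```

```text
pics
top 474.6585121199374 [ 0.4751 -0.0863  1.317 ] ['vertical_fov', 'cx', 'cy', 'R', 't', 'shot']
photometer 0.86 [209.4 210.2] [0.5862 0.2131 0.    ]
light_path 0.94 [204.1 210.8] [0.5772 0.2075 0.085 ]
shutter_tab 0.57 [234.8 198.4] [0.6051 0.1197 0.137 ]
amber_cell 0.59 [435.9 236.5] [ 0.5215 -0.4148  0.008 ]
amber_cell 0.52 [402.6 233. ] [ 0.5299 -0.323   0.008 ]
amber_cell 0.46 [404.9 199.6] [ 0.6226 -0.3298  0.008 ]
amber_cell_mid 0.66 [401.6 232.7] [ 0.5294 -0.3152  0.0365]
amber_cell_mid 0.61 [434.5 235. ] [ 0.5245 -0.4039  0.0365]
amber_cell_mid 0.58 [409.1 268.9] [ 0.4329 -0.3348  0.0365]
rack 0.92 [383.9 235. ] [ 0.5239 -0.2726  0.    ]
green_cell 0.54 [363.4 237.2] [ 0.5168 -0.2149  0.008 ]
blank_cell 0.54 [385.  237.6] [ 0.5165 -0.2744  0.008 ]
solvent_bottle 0.94 [281.  155.5] [0.7436 0.0174 0.    ]
powder_jar 0.63 [294.2 278.1] [ 0.4025 -0.0262  0.    ]
side 438.487988944439 [ 0.2369 -0.7823  0.7858] ['vertical_fov', 'cx', 'cy', 'R', 't', 'shot']
photometer 0.92 [277.6 166.2] [0.5826 0.2187 0.    ]
light_path 0.91 [279.  140.4] [0.5936 0.2239 0.085 ]
shutter_tab 0.7 
[... 592 characters left out ...]
.008 ]
blank_cell 0.21 [347.6 306.7] [ 0.534  -0.3155  0.008 ]
solvent_bottle 0.69 [356.4 194.8] [0.7329 0.0056 0.    ]
powder_jar 0.56 [245.9 236.5] [ 0.405  -0.0207  0.    ]
{'clock': 1.1, 'joint_pos': array([1.316 , 0.2406, 0.005 , 1.3352, 0.    , 1.5708]), 'dq': array([-0.0004, -0.0006,  0.0007,  0.0019,  0.0016,  0.0003]), 'tau': array([ -0.0002, -37.222 ,  25.2697,   0.0013,   0.    ,  -0.    ]), 'tcp_pos': array([0.126 , 0.4838, 0.223 ]), 'tool_rot': array([[-0.9677,  0.2521, -0.    ],
       [ 0.2521,  0.9677, -0.    ],
       [ 0.    , -0.    , -1.    ]]), 'wrist_force': array([ 0.7742, -0.2323, -0.02  ]), 'ft_torque': array([-0.0172,  0.0259, -0.001 ]), 'width': 0.9976939802151017}
```

View pictures.

View pics/top1.png

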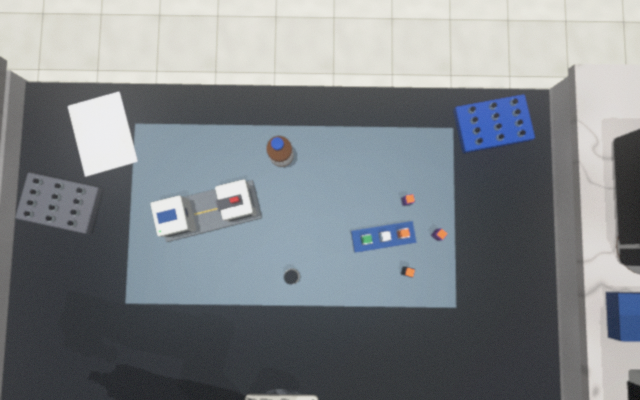

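View pics/side1.png

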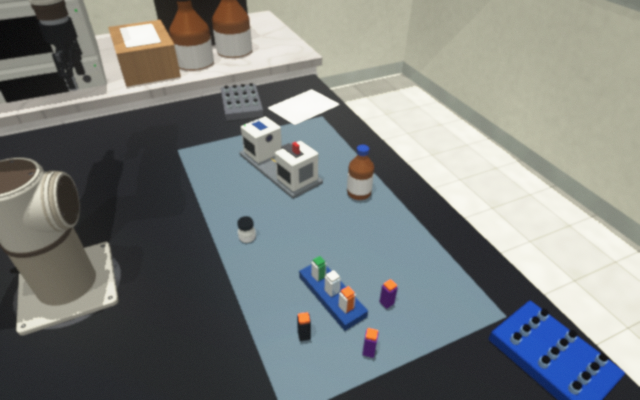

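Top view: photometer at (205,208), with the lamp head and red tab at (235,199) and the detector's blue plate at (167,215). The rack holds green (367,239), white (386,236) and orange (405,233) caps. There are four orange-capped candidates: in the rack (405,233), purple (409,200), purple (440,235) and black (408,272). Only the one in the rack looks amber, at side (347,300). I'll confirm that in a crop and fit the fixtures' poses.

```bash
cat > fit.py <<'E'
from h import *
from scipy.optimize import minimize
PH=[((-.135,.135),(-.055,.055),(0,.014)),((-.125,-.045),(-.045,.045),(.014,.105)),((.045,.125),(-.045,.045),(.014,.105))]
RK=[((-.03,.03),(-.085,.085),(0,.024))]
S=4
def sil(p,boxes,x):
    m=np.zeros((400*S,640*S),np.uint8); c,s=np.cos(x[2]),np.sin(x[2])
    for b in boxes:
        P=[proj(p,[x[0]+c*i-s*j,x[1]+s*i+c*j,k]) for i in b[0] for j in b[1] for k in b[2]]
        h=cv2.convexHull(((np.array(P)+.5)*S-.5).round().astype(np.int32)); cv2.fillConvexPoly(m,h,1)
    return m
def fit(views,boxes,x0,hull=False):
    M=[]
    for p,m in views:
        m=np.asarray(m).astype(np.uint8)
        if hull:
            pts=cv2.findNonZero(m); h=cv2.convexHull(pts); m=cv2.fillConvexPoly(np.zeros_like(m),h,1)
        M.append((p,cv2.resize(m,None,fx=S,fy=S,interpolation=cv2.INTER_NEAREST)))
    cost=lambda x:sum((sil(p,boxes,x)!=m).mean() for p,m in M)/sum(m.mean() for _,m in M)
    best=None
    for st in (.02,.006):
        r=minimize(cost,x0 if best is None else best.x,method="Nelder-Mead",options=dict(initial_simplex=np.array([np.zeros(3),[st,0,0],[0,st,0],[0,0,5*st]])+(x0 if best is None else best.x),xatol=1e-4,fatol=1e-5))
        best=r
    return best.x,best.fun
E
python3 - <<'E'
from fit import *
np.set_printoptions(precision=4,suppress=True)
T=ctrl.snapshot("top");Sd=ctrl.snapshot("side"); save(Sd,"crop1.png",(280,240,420,370),4)
for n,B,x0,h in [("photometer",PH,[.582,.213,1.8],False),("rack",RK,[.522,-.272,.2],True)]:
    a=ctrl.outline_of(T,n)[0]["pixels"]; b=ctrl.outline_of(Sd,n)[0]["pixels"]
    for v in ([(T,a),(Sd,b)],[(T,a)],[(Sd,b)]): print(n,*fit(v,B,np.array(x0),h))
E
```

```text
photometer [0.5844 0.2103 1.8306] 0.04328493647912886
photometer [0.5852 0.2114 1.8339] 0.026599660249150624
photometer [0.5825 0.2072 1.8206] 0.03978896103896104
rack [ 0.5181 -0.2715  0.1767] 0.09697766097240473
rack [ 0.5203 -0.2656  0.1709] 0.09426883780332056
rack [ 0.5175 -0.273   0.1828] 0.06074140241179098
```

View pics/crop1.png

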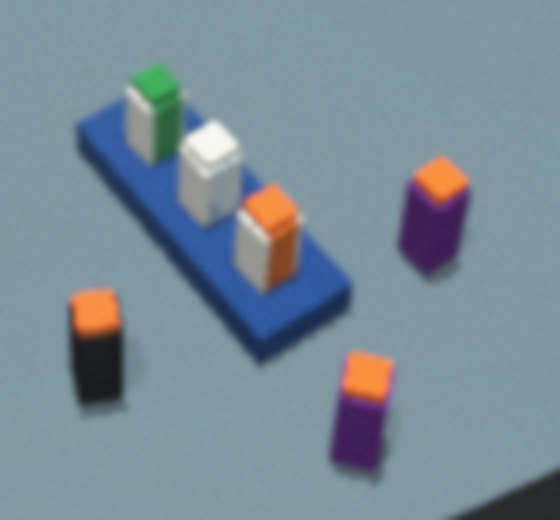

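The crop confirms it: the rack cuvette at crop (268,240) has amber clear faces and white frosted ones. The loose orange-capped ones are purple or black. I'll turn the jaws to the photometer's y axis, then travel.

```bash
python3 -m handwheel '[{"wz":0.176},{"wz":0.176},{"wz":0.176},{"wz":0.176},{"wz":0.176},{"wz":0.176}]'
cat > go.py <<'E'
from h import *
def go(x,y,z,yaw=None):
    o=ctrl.get_obs(); R=np.array(o["tool_rot"]); d=R.T@(np.array([x,y,z])-o["tcp_pos"]); yw=np.degrees(np.arctan2(R[1,1],R[0,1]))
    print("tool d mm",np.round(d*1e3,1),"len",round(np.linalg.norm(d)*1e3),"jaw yaw",round(yw,2), "tilt",np.round(R[:2,2],4),"j",np.round(o["joint_pos"],2))
    if yaw is not None: print("wz",round(-np.radians((yaw-yw+90)%180-90),4))
E
python3 -c "
from go import *
go(.604,.122,.24,14.9)"
```

```text
tool d mm [-553.7 -229.7  -17. ] len 600 jaw yaw 75.4 tilt [ 0. -0.] j [ 1.32  0.24  0.01  1.34 -0.    1.57]
wz 1.0559schema error: expected keys wx, wy, wz, dx, dy, dz, gripper
```

```bash
python3 -m handwheel '[{"wx":0,"wy":0,"wz":0.176,"dx":0,"dy":0,"dz":0,"gripper":-1},{"wx":0,"wy":0,"wz":0.176,"dx":0,"dy":0,"dz":0,"gripper":-1},{"wx":0,"wy":0,"wz":0.176,"dx":0,"dy":0,"dz":0,"gripper":-1},{"wx":0,"wy":0,"wz":0.176,"dx":0,"dy":0,"dz":0,"gripper":-1},{"wx":0,"wy":0,"wz":0.176,"dx":0,"dy":0,"dz":0,"gripper":-1},{"wx":0,"wy":0,"wz":0.176,"dx":0,"dy":0,"dz":0,"gripper":-1}]'
python3 -c "
from go import *
go(.604,.122,.24,14.9)"
```

```text
clock: 2.15
tcp_pos: [0.126, 0.4839, 0.223]
tool_rot: [[-0.251, 0.968, -0.0], [0.968, 0.251, 0.0], [0.0, -0.0, -1.0]]
wrist_force: [0.7, 0.6, -0.2]
width: 0.999
tool d mm [-470.4  371.6  -17. ] len 600 jaw yaw 14.56 tilt [-0.  0.] j [1.32 0.24 0.01 1.34 0.   2.63]
wz -0.0059
```

```bash
python3 -m handwheel '[{"wx":0,"wy":0,"wz":0,"dx":-0.047,"dy":0.0372,"dz":-0.004,"gripper":-1},{"wx":0,"wy":0,"wz":0,"dx":-0.047,"dy":0.0372,"dz":-0.004,"gripper":-1},{"wx":0,"wy":0,"wz":0,"dx":-0.047,"dy":0.0372,"dz":-0.004,"gripper":-1},{"wx":0,"wy":0,"wz":0,"dx":-0.047,"dy":0.0372,"dz":-0.004,"gripper":-1},{"wx":0,"wy":0,"wz":0,"dx":-0.047,"dy":0.0372,"dz":0,"gripper":-1},{"wx":0,"wy":0,"wz":0,"dx":-0.047,"dy":0.0372,"dz":0,"gripper":-1},{"wx":0,"wy":0,"wz":-0.006,"dx":-0.047,"dy":0.0372,"dz":0,"gripper":-1},{"wx":0,"wy":0,"wz":0,"dx":-0.047,"dy":0.0372,"dz":0,"gripper":-1}]'
python3 - <<'E'
from go import *
p=ctrl.snapshot("wrist"); save(p,"w1.png")
print(f(p),-np.array(p["R"]).T@np.array(p["t"]),np.round(p["R"],2).tolist())
for n,z in [("photometer",0),("light_path",.085),("shutter_tab",.137)]:
    for d in ctrl.spot_point(p,n)[:2]: print(n,round(d["conf"],2),np.round(d["point"],1),onz(p,d["point"],z))
go(.604,.122,.20,14.9)
E
```

```text
clock: 3.15
tcp_pos: [0.512, 0.1959, 0.2392]
tool_rot: [[-0.263, 0.965, 0.001], [0.965, 0.263, 0.0], [0.0, 0.001, -1.0]]
wrist_force: [1.5, 1.2, 0.3]
width: 0.995
283.3720073132921 [0.49126019 0.26810123 0.38996795] [[0.96, 0.26, 0.0], [0.25, -0.92, 0.29], [0.08, -0.28, -0.96]]
photometer 0.55 [372.9 174.7] [0.58699098 0.20923463 0.        ]
light_path 0.78 [382.3 192. ] [0.58247871 0.20615924 0.085     ]
shutter_tab 0.84 [385.4 287.3] [0.60326304 0.12111468 0.137     ]
tool d mm [-95.9  70.5  38.3] len 125 jaw yaw 15.08 tilt [-0.0013 -0.0001] j [0.37 0.33 0.17 1.41 0.   1.67]
wz 0.0032
```

View pics/w1.png

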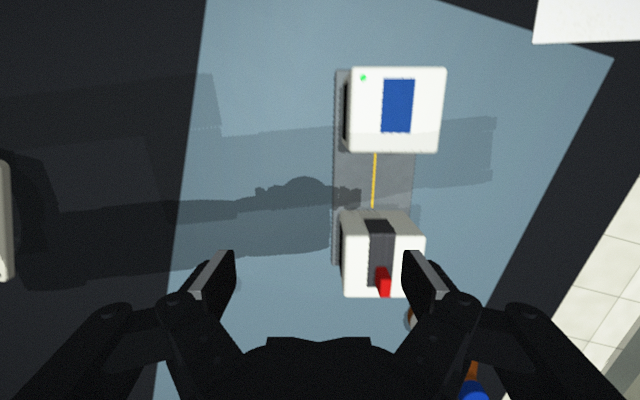

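The wrist view shows the whole photometer: detector at (395,110), yellow line at (374,180), lamp head at (383,255) and red tab at (384,280). The tab measures (0.603, 0.121), which matches the fit.

```bash
python3 - <<'E'
from fit import *; from go import *
p=ctrl.snapshot("wrist")
m=ctrl.outline_of(p,"photometer")[0]["pixels"]
x,c=fit([(p,m)],PH,np.array([.5844,.2103,1.83])); print(x,c)
# yellow line direction on base (z=.014)
a=cv2.cvtColor(np.asarray(p["pixels"]),cv2.COLOR_RGB2HSV); y=(a[:,:,0]>18)&(a[:,:,0]<35)&(a[:,:,1]>120)&(a[:,:,2]>90)
v,u=np.nonzero(y); k=(abs(u-374)<15)&(v>140)&(v<215); u,v=u[k],v[k]; print(len(u))
P=np.array([onz(p,(i,j),.014)[:2] for i,j in zip(u,v)]); L=cv2.fitLine(P.astype(np.float32),cv2.DIST_HUBER,0,1e-4,1e-4).ravel(); print(L,np.arctan2(L[1],L[0]))
go(.604,.122,.20,14.9)
E
```

```text
Traceback (most recent call last):
IndexError: list index out of range
```

```bash
python3 - <<'E'
from fit import *; from go import *
p=ctrl.snapshot("wrist")
for d in ctrl.outline_of(p,"photometer")[:1]: print(d["conf"],fit([(p,d["pixels"])],PH,np.array([.5844,.2103,1.83])))
a=cv2.cvtColor(np.asarray(p["pixels"]),cv2.COLOR_RGB2HSV); y=(a[:,:,0]>18)&(a[:,:,0]<35)&(a[:,:,1]>120)&(a[:,:,2]>90)
v,u=np.nonzero(y); k=(abs(u-374)<15)&(v>140)&(v<215); u,v=u[k],v[k]; print(len(u))
P=np.array([onz(p,(i,j),.014)[:2] for i,j in zip(u,v)]); L=cv2.fitLine(P.astype(np.float32),cv2.DIST_HUBER,0,1e-4,1e-4).ravel(); print(L,np.arctan2(L[1],L[0]))
go(.604,.122,.20,14.9)
E
```

```text
0.58 (array([0.58364786, 0.20804884, 1.83841822]), np.float64(0.08142071787792131))
133
[ 0.25937068 -0.9657778   0.58499336  0.20557106] -1.3084258
tool d mm [-98.5  70.9  39.2] len 128 jaw yaw 15.35 tilt [-0.0001  0.0001] j [0.37 0.33 0.17 1.41 0.   1.67]
wz 0.0079
```

```bash
python3 -m handwheel '[{"wx":0,"wy":0,"wz":0.006,"dx":-0.049,"dy":0.0355,"dz":0.005,"gripper":-1},{"wx":0,"wy":0,"wz":0,"dx":-0.049,"dy":0.0355,"dz":0.005,"gripper":-1},{"wx":0,"wy":0,"wz":0,"dx":0,"dy":0,"dz":0.02,"gripper":-1},{"wx":0,"wy":0,"wz":0,"dx":0,"dy":0,"dz":0.01,"gripper":-1},{"wx":0,"wy":0,"wz":0,"dx":0,"dy":0,"dz":0,"gripper":-1}]' 20
python3 - <<'E'
from go import *
p=ctrl.snapshot("wrist"); save(p,"w2.png")
for d in ctrl.spot_point(p,"shutter_tab")[:2]: print(round(d["conf"],2),np.round(d["point"],1),onz(p,d["point"],.137))
go(.604,.122,.139,15)
E
```

```text
clock: 4.18
tcp_pos: [0.6032, 0.1222, 0.1984]
tool_rot: [[-0.259, 0.966, -0.002], [0.966, 0.259, -0.0], [0.0, -0.002, -1.0]]
wrist_force: [0.8, -0.8, 1.1]
width: 1.002
0.97 [320.  215.1] [0.60409707 0.12012741 0.137     ]
0.68 [325.3  99.3] [0.58502267 0.2050183  0.137     ]
tool d mm [-0.2 -0.3 61. ] len 61 jaw yaw 15.0 tilt [0.001  0.0002] j [0.2  0.48 0.3  1.39 0.   1.51]
wz 0.0001
```

View pics/w2.png

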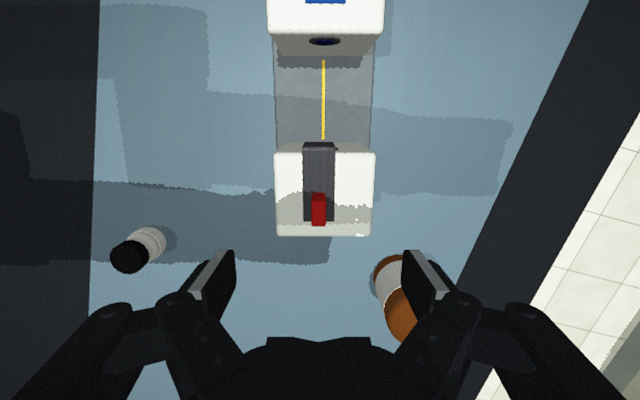

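The tab at (319,210) is centred between the jaws at (235/405). I'll descend and grip it.

```bash
python3 -m handwheel '[{"wx":0,"wy":0,"wz":0,"dx":-0.001,"dy":0,"dz":0.025,"gripper":-1},{"wx":0,"wy":0,"wz":0,"dx":0,"dy":0,"dz":0.025,"gripper":-1},{"wx":0,"wy":0,"wz":0,"dx":0,"dy":0,"dz":0.01,"gripper":-1},{"wx":0,"wy":0,"wz":0,"dx":0,"dy":0,"dz":0,"gripper":1},{"wx":0,"wy":0,"wz":0,"dx":0,"dy":0,"dz":0,"gripper":1},{"wx":0,"wy":0,"wz":0,"dx":0,"dy":0,"dz":0,"gripper":1},{"wx":0,"wy":0,"wz":0,"dx":0,"dy":0,"dz":0,"gripper":1},{"wx":0,"wy":0,"wz":0,"dx":0,"dy":0,"dz":0,"gripper":1}]' 20
```

```text
clock: 5.28
tcp_pos: [0.6049, 0.1201, 0.1393]
tool_rot: [[-0.257, 0.966, 0.0], [0.966, 0.257, 0.0], [-0.0, 0.0, -1.0]]
wrist_force: [0.6, 1.0, -0.6]
width: -0.003
```

Width is 0, so the jaws didn't catch the tab. I'll look.

```bash
python3 - <<'E'
from go import *
p=ctrl.snapshot("wrist"); q=ctrl.snapshot("side")
a=cv2.resize(np.asarray(p["pixels"])[100:300,180:460],None,fx=2,fy=2); b=cv2.resize(np.asarray(q["pixels"])[90:210,220:360],(560,400*560//560),interpolation=cv2.INTER_CUBIC)
cv2.imwrite("pics/c3.png",np.vstack([a,b])[:800,:,::-1][::1]) if 0 else cv2.imwrite("pics/c3.png",cv2.resize(np.hstack([a,b]),(800,286))[:,:,::-1])
for s in (p,q):
  for d in ctrl.spot_point(s,"shutter_tab")[:2]: print(round(d["conf"],2),np.round(d["point"],1),onz(s,d["point"],.137))
print(ctrl.get_obs()["width"])
E
```

```text
0.94 [317.8 245.8] [0.60381245 0.11975311 0.137     ]
0.55 [345.6 309.4] [ 0.47883305 -0.3964804   0.137     ]
0.53 [296.7 143.2] [0.60471701 0.11762141 0.137     ]
-0.0034571054029493525
```

View pics/c3.png

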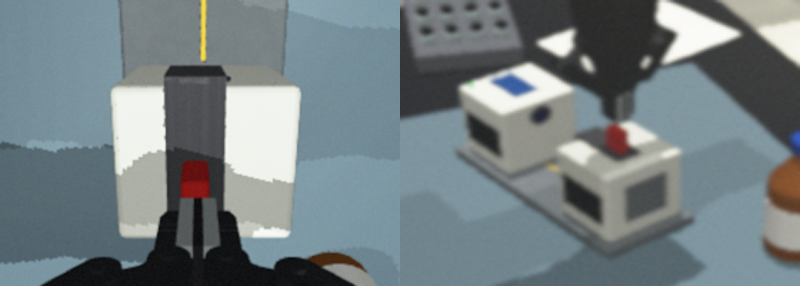

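```bash
python3 - <<'E'
from go import *
o=ctrl.get_obs(); print(o["tcp_pos"],o["wrist_force"])
for c in("wrist","side"):
  p=ctrl.snapshot(c)
  for k in (0,.006,.025): print(c,k,proj(p,o["tcp_pos"]+np.array(o["tool_rot"])[:,2]*k))
  print("tab",proj(p,[.6038,.1198,.137]))
  a=np.asarray(p["pixels"]).astype(int); r=(a[:,:,0]>110)&(a[:,:,1]<60)&(a[:,:,2]<60); v,u=np.nonzero(r); k=(abs(u-307)<60)&(v<300)
  print("red",u[k].min(),u[k].max(),v[k].min(),v[k].max())
E
```

```text
[0.60475887 0.12012524 0.13897104] [0.0935702  0.88411193 0.31995827]
wrist 0 [319.78138568 247.39196129]
wrist 0.006 [319.72747854 242.9199707 ]
wrist 0.025 [319.57824451 230.53991759]
tab [318.06004432 245.99289211]
red 307 325 227 237
side 0 [296.32484719 142.08219177]
side 0.006 [296.3772454  143.99276582]
side 0.025 [296.54080269 149.95648727]
tab [296.05578777 142.85834068]
red 293 298 143 152
```

The jaws closed with zero force just above the tab. In both views the tips appear at about TCP height, some 25 mm shorter than expected. I'll open, go a little lower and look before closing.

```bash
python3 -m handwheel '[{"wx":0,"wy":0,"wz":0,"dx":0,"dy":0,"dz":0,"gripper":-1},{"wx":0,"wy":0,"wz":0,"dx":0,"dy":0,"dz":0,"gripper":-1},{"wx":0,"wy":0,"wz":0,"dx":0,"dy":0,"dz":0,"gripper":-1},{"wx":0,"wy":0,"wz":0,"dx":0,"dy":0,"dz":0,"gripper":-1},{"wx":0,"wy":0,"wz":0,"dx":0,"dy":0,"dz":0.008,"gripper":-1},{"wx":0,"wy":0,"wz":0,"dx":0,"dy":0,"dz":0.007,"gripper":-1},{"wx":0,"wy":0,"wz":0,"dx":0,"dy":0,"dz":0,"gripper":-1}]' 20
python3 - <<'E'
from go import *
p=ctrl.snapshot("wrist"); q=ctrl.snapshot("side")
a=cv2.resize(np.asarray(p["pixels"])[150:350,180:460],(560,400)); b=cv2.resize(np.asarray(q["pixels"])[100:180,250:340],(450,400),interpolation=cv2.INTER_CUBIC)
cv2.imwrite("pics/c4.png",np.hstack([a,b])[:,:,::-1][:, :1010] if 0 else cv2.resize(np.hstack([a,b]),None,fx=.79,fy=.79)[:,:,::-1])
o=ctrl.get_obs()
for s in(p,q): print([proj(s,np.array(o["tcp_pos"])+np.array(o["tool_rot"])@[0,y,.012]).round(0) for y in(-.0425,.0425)])
E
```

```text
clock: 6.45
tcp_pos: [0.604, 0.12, 0.1227]
tool_rot: [[-0.257, 0.966, -0.002], [0.966, 0.257, -0.0], [0.0, -0.002, -1.0]]
wrist_force: [1.5, -0.5, -0.5]
width: 1.0
[array([253., 239.]), array([389., 240.])]
[array([284., 157.]), array([309., 145.])]
```

View pics/c4.png

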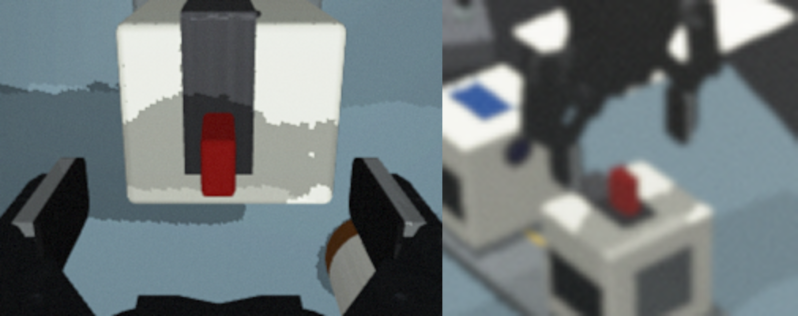

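The tips really are about 27 mm higher than documented: open tips at side (311,136), against (309,145) predicted, with sideways centring good. I'll treat the shut fingertip as being at TCP height, so 7 mm lower, then close.

```bash
python3 -m handwheel '[{"wx":0,"wy":0,"wz":0,"dx":0,"dy":0,"dz":0.007,"gripper":-1},{"wx":0,"wy":0,"wz":0,"dx":0,"dy":0,"dz":0,"gripper":1},{"wx":0,"wy":0,"wz":0,"dx":0,"dy":0,"dz":0,"gripper":1},{"wx":0,"wy":0,"wz":0,"dx":0,"dy":0,"dz":0,"gripper":1},{"wx":0,"wy":0,"wz":0,"dx":0,"dy":0,"dz":0,"gripper":1},{"wx":0,"wy":0,"wz":0,"dx":0,"dy":0,"dz":0,"gripper":1}]' 20
```

```text
clock: 7.3
tcp_pos: [0.6048, 0.1202, 0.1173]
tool_rot: [[-0.257, 0.966, 0.0], [0.966, 0.257, 0.0], [-0.0, 0.0, -1.0]]
wrist_force: [-0.4, -0.5, 1.3]
width: 0.133
```

Gripped, with width 0.133 (about 11–12 mm). I'll drag along photometer +y, which is tool −y.

```bash
python3 -m handwheel '[{"wx":0,"wy":0,"wz":0,"dx":0,"dy":-0.008,"dz":0,"gripper":1},{"wx":0,"wy":0,"wz":0,"dx":0,"dy":-0.008,"dz":0,"gripper":1},{"wx":0,"wy":0,"wz":0,"dx":0,"dy":-0.008,"dz":0,"gripper":1},{"wx":0,"wy":0,"wz":0,"dx":0,"dy":-0.008,"dz":0,"gripper":1},{"wx":0,"wy":0,"wz":0,"dx":0,"dy":-0.003,"dz":0,"gripper":1},{"wx":0,"wy":0,"wz":0,"dx":0,"dy":0,"dz":0,"gripper":1}]' 20
python3 -m handwheel '[{"wx":0,"wy":0,"wz":0,"dx":0,"dy":-0.002,"dz":0,"gripper":1},{"wx":0,"wy":0,"wz":0,"dx":0,"dy":0,"dz":0,"gripper":1}]'
python3 -m handwheel '[{"wx":0,"wy":0,"wz":0,"dx":0,"dy":-0.002,"dz":0,"gripper":1},{"wx":0,"wy":0,"wz":0,"dx":0,"dy":0,"dz":0,"gripper":1}]'
```

```text
clock: 8.05
tcp_pos: [0.5702, 0.1109, 0.1172]
tool_rot: [[-0.257, 0.966, -0.001], [0.966, 0.257, -0.0], [-0.0, -0.001, -1.0]]
wrist_force: [-1.0, -0.0, 4.3]
width: 0.135
clock: 8.3
tcp_pos: [0.5693, 0.1107, 0.1172]
tool_rot: [[-0.257, 0.966, 0.001], [0.966, 0.257, 0.0], [-0.0, 0.001, -1.0]]
wrist_force: [1.5, -0.2, 2.3]
width: 0.133
clock: 8.55
tcp_pos: [0.5678, 0.1103, 0.1172]
tool_rot: [[-0.257, 0.966, 0.001], [0.966, 0.257, 0.0], [-0.0, 0.001, -1.0]]
wrist_force: [2.9, 0.5, 2.3]
width: 0.131
```

```bash
for i in 1; do python3 -m handwheel '[{"wx":0,"wy":0,"wz":0,"dx":0,"dy":-0.002,"dz":0,"gripper":1},{"wx":0,"wy":0,"wz":0,"dx":0,"dy":0,"dz":0,"gripper":1}]'; done
python3 -m handwheel '[{"wx":0,"wy":0,"wz":0,"dx":0,"dy":-0.002,"dz":0,"gripper":1},{"wx":0,"wy":0,"wz":0,"dx":0,"dy":0,"dz":0,"gripper":1}]'
```

```text
clock: 8.8
tcp_pos: [0.5677, 0.1103, 0.1173]
tool_rot: [[-0.257, 0.966, 0.005], [0.966, 0.257, 0.001], [-0.0, 0.005, -1.0]]
wrist_force: [8.0, 0.7, -2.0]
width: 0.13
clock: 9.05
tcp_pos: [0.5677, 0.1102, 0.1173]
tool_rot: [[-0.257, 0.966, 0.009], [0.966, 0.257, 0.002], [-0.0, 0.009, -1.0]]
wrist_force: [12.4, 2.8, -5.5]
width: 0.125
```

End stop reached: stalled after 38.3 mm of travel, with 12 N of resistance. I'll release, rise and travel towards the rack.

```bash
python3 -m handwheel '[{"wx":0,"wy":0,"wz":0,"dx":0,"dy":0.003,"dz":0,"gripper":-1},{"wx":0,"wy":0,"wz":0,"dx":0,"dy":0,"dz":0,"gripper":-1},{"wx":0,"wy":0,"wz":0,"dx":0,"dy":0,"dz":0,"gripper":-1},{"wx":0,"wy":0,"wz":0,"dx":0,"dy":0,"dz":0,"gripper":-1},{"wx":0,"wy":0,"wz":0,"dx":0,"dy":0,"dz":-0.05,"gripper":-1},{"wx":0,"wy":0,"wz":0,"dx":0,"dy":0,"dz":-0.05,"gripper":-1},{"wx":0,"wy":0,"wz":0.086,"dx":0,"dy":0,"dz":0,"gripper":-1},{"wx":0,"wy":0,"wz":0,"dx":0,"dy":0,"dz":0,"gripper":-1}]'
python3 - <<'E'
from go import *
p=ctrl.snapshot("wrist"); q=ctrl.snapshot("side")
for s in(p,q):
  for d in ctrl.spot_point(s,"shutter_tab")[:1]:
    X=onz(s,d["point"],.137); print(d["conf"],X,"y",X[:2]@[-.966,-.258]+.6186,"x",X[:2]@[-.258,.966])
go(.528,-.320,.23,10.1)
E
```

```text
clock: 10.05
tcp_pos: [0.5662, 0.1098, 0.2176]
tool_rot: [[-0.174, 0.985, 0.001], [0.985, 0.174, 0.0], [0.0, 0.001, -1.0]]
wrist_force: [-0.4, -0.2, -0.1]
width: 1.003
0.42 [0.46200556 0.05363011 0.137     ] y 0.15846606387121687 x -0.06739074266728762
0.84 [0.56987929 0.10454137 0.137     ] y 0.04112492960888503 x -0.04604189885904279
tool d mm [-416.7 -111.6  -13.8] len 432 jaw yaw 10.01 tilt [-0.0023 -0.0004] j [ 0.19  0.4   0.21  1.38 -0.    1.59]
wz -0.0015
```

```bash
python3 -m handwheel '[{"wx":0,"wy":0,"wz":0,"dx":-0.052,"dy":-0.014,"dz":-0.002,"gripper":-1},{"wx":0,"wy":0,"wz":0,"dx":-0.052,"dy":-0.014,"dz":-0.002,"gripper":-1},{"wx":0,"wy":0,"wz":0,"dx":-0.052,"dy":-0.014,"dz":-0.002,"gripper":-1},{"wx":0,"wy":0,"wz":0,"dx":-0.052,"dy":-0.014,"dz":-0.002,"gripper":-1},{"wx":0,"wy":0,"wz":0,"dx":-0.052,"dy":-0.014,"dz":-0.002,"gripper":-1},{"wx":0,"wy":0,"wz":0,"dx":-0.052,"dy":-0.014,"dz":-0.002,"gripper":-1},{"wx":0,"wy":0,"wz":0,"dx":-0.052,"dy":-0.014,"dz":-0.002,"gripper":-1},{"wx":0,"wy":0,"wz":0,"dx":-0.03,"dy":-0.008,"dz":0,"gripper":-1}]'
python3 - <<'E'
from fit import *; from go import *
p=ctrl.snapshot("wrist"); save(p,"w5.png")
p=ctrl.snapshot("wrist"); print("arm",ctrl.get_obs()["tcp_pos"])
for n,z in [("rack",0),("amber_cell",.008),("amber_cell_mid",.0365),("blank_cell",.008),("green_cell",.008)]:
    for d in ctrl.spot_point(p,n)[:4]: print(n,round(d["conf"],2),np.round(d["point"],1),onz(p,d["point"],z))
a=cv2.cvtColor(np.asarray(p["pixels"]),cv2.COLOR_RGB2HSV)
m=((a[:,:,0]<18)&(a[:,:,1]>150)&(a[:,:,2]>150)).astype(np.uint8)
n,l,s,c=cv2.connectedComponentsWithStats(m)
for i in range(1,n):
    if s[i,4]>60: print("orange",s[i],c[i],onz(p,c[i],.073))
for d in ctrl.outline_of(p,"rack")[:1]: print(d["conf"],fit([(p,d["pixels"])],RK,np.array([.518,-.2715,.177]),True))
go(.528,-.320,.23,10.1)
E
```

```text
clock: 11.25
tcp_pos: [0.529, -0.2991, 0.2301]
tool_rot: [[-0.171, 0.985, -0.001], [0.985, 0.171, 0.0], [0.001, -0.001, -1.0]]
wrist_force: [0.3, -0.2, -1.2]
width: 1.002
arm [ 0.52875265 -0.29982989  0.2295995 ]
rack 0.66 [316.6 145.4] [ 0.51913448 -0.26931347  0.        ]
amber_cell 0.69 [302.6 245.8] [ 0.52302312 -0.41329857  0.008     ]
amber_cell 0.65 [240.1 180.9] [ 0.42533015 -0.33241568  0.008     ]
amber_cell 0.62 [379.4 204. ] [ 0.6177824  -0.33256473  0.008     ]
amber_cell 0.6 [318.5 183.6] [ 0.53007964 -0.31824875  0.008     ]
amber_cell_mid 0.9 [234.9 183.4] [ 0.42608337 -0.32873001  0.0365    ]
amber_cell_mid 0.9 [382.3 207.8] [ 0.61475394 -0.32892886  0.0365    ]
amber_cell_mid 0.81 [316.8 188.8] [ 0.52795998 -0.31832239  0.0365    ]
amber_cell_mid 0.64 [304.6 255.2] [ 0.52720722 -0.41248491  0.0365    ]
blank_cell 0.8 [313.5 147.8] [ 0.51558854 -0.27216889  0.008     ]
blank_cell 0.29 [316.6 144.5] [ 0.51885641 -0.26731258  0.008     ]
green_cell 0.97 [317.7 102.6] [ 0.51162862 -0.21641418  0.008     ]
green_cell 0.28 [313.1 149.4] [ 0.5154127  -0.27429293  0.008     ]
orange [217 182  21  21 295] [227.06440678 191.65084746] [ 0.42762776 -0.32909188  0.073     ]
orange [308 185  16  21 331] [315.47734139 195.13595166] [ 0.52635368 -0.31629408  0.073     ]
orange [292 259  21  20 236] [301.64830508 268.61864407] [ 0.5251809  -0.41162617  0.073     ]
0.74 (array([ 0.5188297 , -0.2708177 ,  0.16918094]), np.float64(0.019390812250332887))
tool d mm [-24.   -6.5   1. ] len 25 jaw yaw 10.08 tilt [-0.0003  0.0004] j [-0.51  0.46  0.34  1.45  0.    0.89]
wz -0.0004
```

View pics/w5.png

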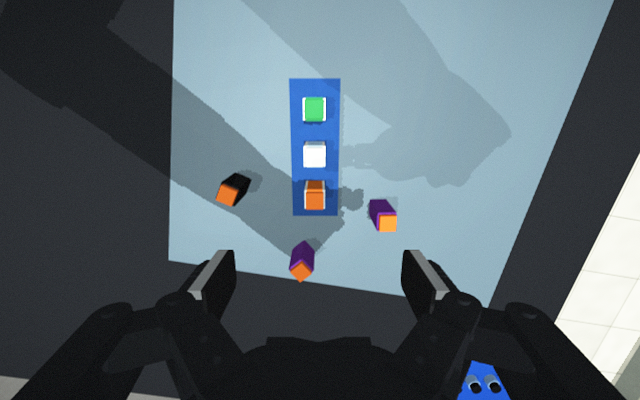

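Top to bottom: green (314,109), white (314,154), and the amber cell in the rack (315,195). Loose look-alikes are at (233,188) black, (382,215) purple and (302,262) purple. The amber cell is at about (0.527, -0.3195) and the jaw yaw already matches. I'll centre and descend partway.

```bash
python3 -m handwheel '[{"wx":0,"wy":0,"wz":0.003,"dx":-0.019,"dy":-0.005,"dz":0.01,"gripper":-1},{"wx":0,"wy":0,"wz":0,"dx":0,"dy":0,"dz":0.045,"gripper":-1},{"wx":0,"wy":0,"wz":0,"dx":0,"dy":0,"dz":0.045,"gripper":-1},{"wx":0,"wy":0,"wz":0,"dx":0,"dy":0,"dz":0.045,"gripper":-1},{"wx":0,"wy":0,"wz":0,"dx":0,"dy":0,"dz":0.02,"gripper":-1},{"wx":0,"wy":0,"wz":0,"dx":0,"dy":0,"dz":0,"gripper":-1}]'
python3 - <<'E'
from go import *
p=ctrl.snapshot("wrist"); q=ctrl.snapshot("side")
a=cv2.resize(np.asarray(p["pixels"])[130:330,200:440],(480,400)); b=cv2.resize(np.asarray(q["pixels"])[250:375,285:410],(400,400),interpolation=cv2.INTER_CUBIC)
cv2.imwrite("pics/c6.png",cv2.resize(np.hstack([a,b]),None,fx=.9,fy=.9)[:,:,::-1])
for n,z in [("amber_cell_mid",.0365),("amber_cell",.008)]:
    for d in ctrl.spot_point(p,n)[:4]: print(n,round(d["conf"],2),np.round(d["point"],1),onz(p,d["point"],z))
go(.5272,-.3195,.034,9.9)
E
```

```text
clock: 12.4
tcp_pos: [0.5264, -0.3156, 0.0631]
tool_rot: [[-0.17, 0.985, -0.005], [0.985, 0.17, 0.003], [0.003, -0.004, -1.0]]
wrist_force: [0.5, 0.5, 0.5]
width: 1.001
amber_cell_mid 0.92 [173.6 219. ] [ 0.42854596 -0.32490789  0.0365    ]
amber_cell_mid 0.83 [295.7 343.9] [ 0.52438807 -0.41282557  0.0365    ]
amber_cell_mid 0.8 [320.1 233.8] [ 0.52709752 -0.3186051   0.0365    ]
amber_cell_mid 0.75 [438.8 266.2] [ 0.61356828 -0.32856548  0.0365    ]
amber_cell 0.92 [424.3 252.2] [ 0.61451431 -0.33223854  0.008     ]
amber_cell 0.85 [191.9 210.7] [ 0.42869757 -0.32885623  0.008     ]
amber_cell 0.67 [322.5 218.7] [ 0.52895202 -0.31804254  0.008     ]
amber_cell 0.62 [301.2 319.9] [ 0.52707197 -0.41381597  0.008     ]
tool d mm [-2.1 -2.6 33.5] len 34 jaw yaw 9.79 tilt [ 0.0025 -0.0016] j [-0.54  0.57  0.08  1.08 -0.    0.86]
wz -0.0019
```

View pics/c6.png

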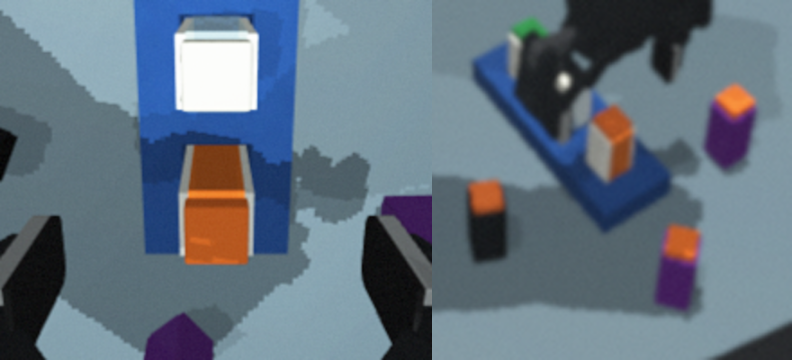

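```bash
python3 -m handwheel '[{"wx":0,"wy":0,"wz":0,"dx":-0.002,"dy":0,"dz":0.015,"gripper":-1},{"wx":0,"wy":0,"wz":0,"dx":0,"dy":0,"dz":0,"gripper":-1},{"wx":0,"wy":0,"wz":0,"dx":0,"dy":0,"dz":0,"gripper":-1}]'
python3 -c "
from go import *
go(.5272,-.3193,.034,9.9); ctrl.snapshot('wrist'); go(.5272,-.3193,.034,9.9); print(ctrl.get_obs()['tcp_pos'])"
```

```text
clock: 12.98
tcp_pos: [0.5285, -0.318, 0.0508]
tool_rot: [[-0.17, 0.985, -0.0], [0.985, 0.17, 0.0], [0.0, -0.0, -1.0]]
wrist_force: [0.2, 1.0, 0.1]
width: 1.003
tool d mm [-1.1 -1.5 16.8] len 17 jaw yaw 9.8 tilt [-0.0004  0.0002] j [-0.54  0.59  0.07  1.05 -0.    0.86]
wz -0.0018
tool d mm [-0.9 -1.7 17.1] len 17 jaw yaw 9.8 tilt [ 0.0001 -0.0001] j [-0.54  0.59  0.07  1.05 -0.    0.86]
wz -0.0017
[ 0.5287103  -0.31811256  0.05110189]
```

```bash
python3 -m handwheel '[{"wx":0,"wy":0,"wz":0,"dx":-0.001,"dy":-0.001,"dz":0.017,"gripper":-1},{"wx":0,"wy":0,"wz":0,"dx":0,"dy":0,"dz":0,"gripper":-1},{"wx":0,"wy":0,"wz":0,"dx":0,"dy":0,"dz":0,"gripper":1},{"wx":0,"wy":0,"wz":0,"dx":0,"dy":0,"dz":0,"gripper":1},{"wx":0,"wy":0,"wz":0,"dx":0,"dy":0,"dz":0,"gripper":1},{"wx":0,"wy":0,"wz":0,"dx":0,"dy":0,"dz":0,"gripper":1},{"wx":0,"wy":0,"wz":0,"dx":0,"dy":0,"dz":0,"gripper":1}]' 40
```

```text
clock: 13.9
tcp_pos: [0.5281, -0.3194, 0.0344]
tool_rot: [[-0.17, 0.985, 0.001], [0.985, 0.17, -0.0], [-0.001, 0.001, -1.0]]
wrist_force: [0.2, -0.0, 1.7]
width: 0.274
```

Gripped, with width 0.274 (about 23–24 mm). Lifting.

```bash
python3 -m handwheel '[{"wx":0,"wy":0,"wz":0,"dx":0,"dy":0,"dz":-0.01,"gripper":1},{"wx":0,"wy":0,"wz":0,"dx":0,"dy":0,"dz":-0.015,"gripper":1},{"wx":0,"wy":0,"wz":0,"dx":0,"dy":0,"dz":-0.03,"gripper":1},{"wx":0,"wy":0,"wz":0,"dx":0,"dy":0,"dz":-0.045,"gripper":1},{"wx":0,"wy":0,"wz":0,"dx":0,"dy":0,"dz":-0.045,"gripper":1},{"wx":0,"wy":0,"wz":-0.091,"dx":0,"dy":0,"dz":-0.015,"gripper":1},{"wx":0,"wy":0,"wz":0,"dx":0,"dy":0,"dz":0,"gripper":1},{"wx":0,"wy":0,"wz":0,"dx":0,"dy":0,"dz":0,"gripper":1}]' 40
python3 -c "
from go import *
go(.5844,.2089,.19,15.0)"
```

```text
clock: 14.9
tcp_pos: [0.5273, -0.3189, 0.1933]
tool_rot: [[-0.258, 0.966, -0.001], [0.966, 0.258, 0.001], [0.001, -0.001, -1.0]]
wrist_force: [0.8, 0.4, -2.0]
width: 0.27
tool d mm [495.2 191.3   3.6] len 531 jaw yaw 14.94 tilt [-0.0013  0.0008] j [-0.54  0.49  0.29  1.37 -0.    0.77]
wz -0.0011
```

```bash
python3 -m handwheel '[{"wx":0,"wy":0,"wz":0,"dx":0.02,"dy":0.008,"dz":0,"gripper":1},{"wx":0,"wy":0,"wz":0,"dx":0.042,"dy":0.0162,"dz":0,"gripper":1},{"wx":0,"wy":0,"wz":0,"dx":0.042,"dy":0.0162,"dz":0,"gripper":1},{"wx":0,"wy":0,"wz":0,"dx":0.042,"dy":0.0162,"dz":0,"gripper":1},{"wx":0,"wy":0,"wz":0,"dx":0.042,"dy":0.0162,"dz":0,"gripper":1},{"wx":0,"wy":0,"wz":0,"dx":0.042,"dy":0.0162,"dz":0,"gripper":1},{"wx":0,"wy":0,"wz":0,"dx":0.042,"dy":0.0162,"dz":0,"gripper":1},{"wx":0,"wy":0,"wz":0,"dx":0.042,"dy":0.0162,"dz":0,"gripper":1}]' 40
python3 -m handwheel '[{"wx":0,"wy":0,"wz":0,"dx":0.042,"dy":0.0162,"dz":0,"gripper":1},{"wx":0,"wy":0,"wz":0,"dx":0.042,"dy":0.0162,"dz":0,"gripper":1},{"wx":0,"wy":0,"wz":0,"dx":0.042,"dy":0.0162,"dz":0,"gripper":1},{"wx":0,"wy":0,"wz":0,"dx":0.035,"dy":0.0138,"dz":0,"gripper":1},{"wx":0,"wy":0,"wz":0,"dx":0.02,"dy":0.008,"dz":0,"gripper":1},{"wx":0,"wy":0,"wz":0,"dx":0,"dy":0,"dz":0,"gripper":1},{"wx":0,"wy":0,"wz":0,"dx":0,"dy":0,"dz":0,"gripper":1}]' 40
python3 - <<'E'
from fit import *; from go import *
go(.5844,.2089,.0829,15.0)
p=ctrl.snapshot("wrist"); save(p,"w7.png"); o=ctrl.get_obs()
for n,z in [("amber_cell_mid",o["tcp_pos"][2]+.0021),("light_path",.085)]:
    for d in ctrl.spot_point(p,n)[:2]: print(n,round(d["conf"],2),np.round(d["point"],1),onz(p,d["point"],z))
for d in ctrl.outline_of(p,"photometer")[:1]: print(d["conf"],d["box"])
print(o["tcp_pos"])
E
```

```text
clock: 15.9
tcp_pos: [0.5625, 0.0182, 0.1929]
tool_rot: [[-0.259, 0.966, -0.002], [0.966, 0.259, 0.0], [0.001, -0.002, -1.0]]
wrist_force: [0.7, 1.3, -0.3]
width: 0.27
clock: 16.77
tcp_pos: [0.5845, 0.2077, 0.1936]
tool_rot: [[-0.258, 0.966, -0.001], [0.966, 0.258, -0.001], [-0.001, -0.001, -1.0]]
wrist_force: [-0.8, -0.1, -0.5]
width: 0.27
tool d mm [  1.3   0.4 110.7] len 111 jaw yaw 14.97 tilt [-0.001  -0.0009] j [ 0.34  0.5   0.3   1.38 -0.    1.65]
wz -0.0006
amber_cell_mid 0.68 [318.1 249.1] [0.58346352 0.2074905  0.19592933]
light_path 0.73 [156.7 299.3] [0.4458473  0.05080723 0.085     ]
light_path 0.58 [318.8 193.7] [0.58342747 0.20955269 0.085     ]
0.75 [258.8, 43.7, 380.6, 319.1]
[0.58463646 0.2073378  0.19382933]
```

View pics/w7.png

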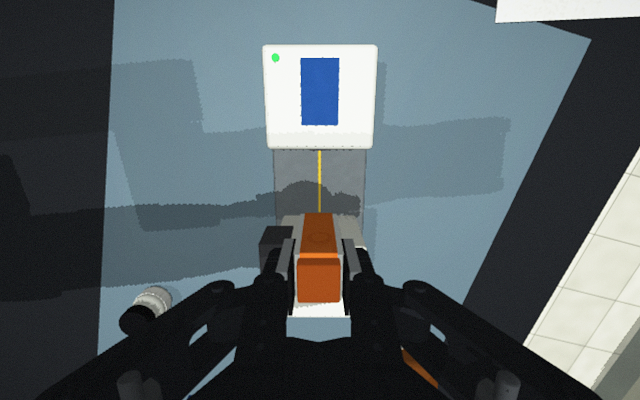

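Cuvette held by the frosted sides and aligned over the yellow line: cap at (319,280), line at (319,180). Descending into the gap.

```bash
python3 -m handwheel '[{"wx":0,"wy":0,"wz":0,"dx":0.0015,"dy":0,"dz":0.02,"gripper":1},{"wx":0,"wy":0,"wz":0,"dx":0,"dy":0,"dz":0.025,"gripper":1},{"wx":0,"wy":0,"wz":0,"dx":0,"dy":0,"dz":0.025,"gripper":1},{"wx":0,"wy":0,"wz":0,"dx":0,"dy":0,"dz":0.02,"gripper":1},{"wx":0,"wy":0,"wz":0,"dx":0,"dy":0,"dz":0.013,"gripper":1},{"wx":0,"wy":0,"wz":0,"dx":0,"dy":0,"dz":0.007,"gripper":1},{"wx":0,"wy":0,"wz":0,"dx":0,"dy":0,"dz":0,"gripper":1},{"wx":0,"wy":0,"wz":0,"dx":0,"dy":0,"dz":0,"gripper":1}]' 40
python3 - <<'E'
from fit import *; from go import *
go(.5844,.2089,.0829,15.0)
p=ctrl.snapshot("wrist"); q=ctrl.snapshot("side")
a=cv2.resize(np.asarray(p["pixels"])[130:330,200:440],(480,400)); b=cv2.resize(np.asarray(q["pixels"])[100:200,235:335],(400,400),interpolation=cv2.INTER_CUBIC)
cv2.imwrite("pics/c8.png",cv2.resize(np.hstack([a,b]),None,fx=.9,fy=.9)[:,:,::-1])
for s in (p,q):
  for n,z in [("amber_cell_mid",.085),("light_path",.085)]:
    for d in ctrl.spot_point(s,n)[:2]: print(n,round(d["conf"],2),np.round(d["point"],1),onz(s,d["point"],z),proj(s,[.5844,.2089,.085]))
for k in (.0565,.0829,.1135,.1215): print("cell z",k,proj(p,[.5844,.2089,k]),proj(q,[.5844,.2089,k]))
E
```

```text
clock: 17.98
tcp_pos: [0.5852, 0.2102, 0.0849]
tool_rot: [[-0.259, 0.966, 0.002], [0.966, 0.259, 0.001], [0.0, 0.002, -1.0]]
wrist_force: [-0.8, -0.3, -0.4]
width: 0.271
tool d mm [-1.1 -1.1  2. ] len 3 jaw yaw 15.0 tilt [0.0016 0.0006] j [0.34 0.56 0.12 1.13 0.   1.65]
wz 0.0001
amber_cell_mid 0.71 [317.  248.8] [0.58377608 0.20892679 0.085     ] [318.01484622 249.08861204]
amber_cell_mid 0.83 [386.1 295.5] [ 0.58522514 -0.37006581  0.085     ] [277.91098015 143.816987  ]
amber_cell_mid 0.7 [305.2 327.1] [ 0.41296937 -0.36872027  0.085     ] [277.91098015 143.816987  ]
light_path 0.81 [279.8 143.1] [0.59061011 0.21006796 0.085     ] [277.91098015 143.816987  ]
cell z 0.0565 [317.96861261 229.99987935] [278.41852752 152.11616453]
cell z 0.0829 [318.01092882 247.47121167] [277.94890911 144.43718365]
cell z 0.1135 [318.0791921  275.65545876] [277.38762117 135.25926548]
cell z 0.1215 [318.10204878 285.09242455] [277.23776988 132.80896716]
```

View pics/c8.png

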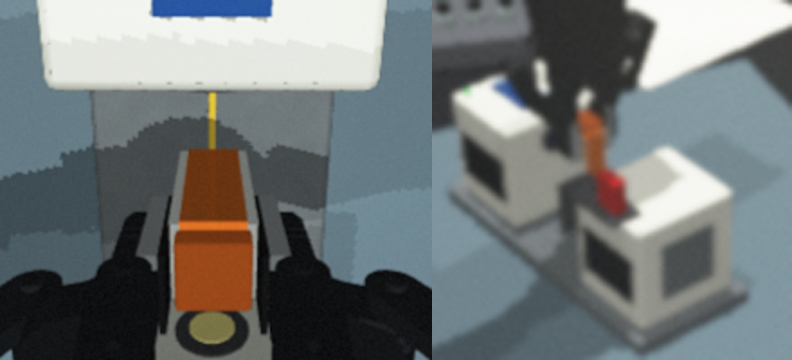

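```bash
python3 - <<'E'
from h import *
p=ctrl.snapshot("wrist"); o=ctrl.get_obs(); T=np.array(o["tcp_pos"]); R=np.array(o["tool_rot"]); print(T)
for n,l in [("front bottom",[.012,0,.0264]),("body top front",[.012,0,-.0306]),("cap top front",[.010,0,-.0386]),("cap top back",[-.010,0,-.0386])]:
    for s in (0,.003): print(n,s,proj(p,T+R@(np.array(l)+[0,0,s])))
a=np.asarray(p["pixels"])[205:310,316].astype(int); 
d=np.abs(np.diff(a,axis=0)).sum(1); print([(205+i,int(d[i])) for i in np.argsort(-d)[:10]])
# jaw-frame symmetry: orange columns at a cap row
hsv=cv2.cvtColor(np.asarray(p["pixels"]),cv2.COLOR_RGB2HSV)
for r in (225,240,270,290):
    u=np.nonzero((hsv[r,:,0]<15)&(hsv[r,:,1]>150)&(abs(np.arange(640)-317)<50))[0]; print(r,u.min(),u.max())
E
```

```text
[0.58460773 0.21008187 0.08428761]
front bottom 0 [319.49083815 212.95853032]
front bottom 0.003 [319.47016597 211.46247517]
body top front 0 [320.05243695 253.60168358]
body top front 0.003 [320.01168519 250.65246008]
cap top front 0 [320.16049084 266.12374404]
cap top front 0.003 [320.11511448 262.73549896]
cap top back 0 [320.06819317 304.17791039]
cap top back 0.003 [320.02674057 300.12850348]
[(np.int64(257), 129), (np.int64(252), 118), (np.int64(303), 110), (np.int64(302), 92), (np.int64(253), 65), (np.int64(212), 62), (np.int64(301), 58), (np.int64(256), 54), (np.int64(265), 39), (np.int64(251), 34)]
225 304 332
240 302 335
270 297 339
290 298 339
```

The cell's edges in the wrist view match the predicted in-hand pose to about 1 mm. The yellow line and cell centre share column 318, and the lamp aperture shows uncovered at crop (212,330). A last 1 mm trim, then a check and hand-in.

```bash
python3 -m handwheel '[{"wx":0,"wy":0,"wz":0,"dx":-0.001,"dy":0,"dz":0.001,"gripper":1},{"wx":0,"wy":0,"wz":0,"dx":0,"dy":0,"dz":0,"gripper":1},{"wx":0,"wy":0,"wz":0,"dx":0,"dy":0,"dz":0,"gripper":1},{"wx":0,"wy":0,"wz":0,"dx":0,"dy":0,"dz":0,"gripper":1}]' 40
python3 - <<'E'
from go import *
go(.5844,.2089,.0834,15.0); o=ctrl.get_obs(); print(o["width"],o["wrist_force"])
q=ctrl.snapshot("side")
for d in ctrl.spot_point(q,"shutter_tab")[:1]:
    X=onz(q,d["point"],.137); print(d["conf"],"shutter y",X[:2]@[-.966,-.258]+.6186)
print(ctrl.sign_off())
E
```

```text
clock: 18.82
tcp_pos: [0.5847, 0.2091, 0.083]
tool_rot: [[-0.259, 0.966, -0.0], [0.966, 0.259, 0.0], [0.0, -0.0, -1.0]]
wrist_force: [0.6, 0.4, -0.7]
width: 0.27
tool d mm [-0.1 -0.4 -0.4] len 1 jaw yaw 15.01 tilt [-0.  0.] j [0.34 0.57 0.12 1.13 0.   1.65]
wz 0.0002
0.269841068842575 [ 0.63834095  0.42981742 -0.72389905]
0.77 shutter y 0.039364453792788634
the job is handed in; nothing more can be done
None
```

The shutter is fully open and the amber cuvette is held upright in the gap, gripped by its frosted faces. I handed the job in at about 19 s on the robot's clock; the hand-in gives no verdict.

**Shutter:** I gripped the red tab and drag it until it stalled against the end stop at about 12 N. After release it measured 41 mm open in the side view. The last side-view reading was 39 mm against a nominal 42 mm, which is within that view's error of a few mm. The lamp aperture also shows uncovered in the wrist view.

**Cuvette:** I took the amber one from the rack's end pocket and left the black and purple look-alikes alone. My last checks showed:
- **Position:** the tool is within about 1 mm of the target I worked out for the light path, with the jaws at 15.0° to match the photometer and no measurable tilt.
- **Alignment:** the cell's centre lines up with the yellow line in the wrist view, and its edges match the expected in-hand pose to about 1 mm.
- **Grip:** the opening reads about 23 mm for a 24 mm cell, with wrist force near zero.

**Disagreements:**
- The fingertips sat about 27 mm higher than documented. The first close on the tab therefore shut on nothing just above it, without force, and I corrected for this from the images.
- The side camera's light-path point was about 6 mm off the other estimates (mainly in x). I used the wrist-camera and tab-grip values instead.

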